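Post a returned medicine carton through the drop box flap

TASK

A returned tablet carton lies on the loading shelf of the white medicine drop box. Without gripping or lifting it, push the box's self-closing flap inward with one finger and, while that finger keeps the flap open, gently push the carton off the shelf with the other finger so that it drops into the box; then withdraw and let the flap close. Do not force the flap open with the carton, and leave the bottle, the tub and the vaccine box beside it where they stand.

Things in the scene. Friction and masses are not known exactly. Their poses are not given: they have to be found in the camera images.
- dropbox: white steel drop box, blue emptying door in front, fixed on the counter, 275 (x) x 182 (y) x 151 mm high; walls and bottom 4 mm. Origin on the counter under the middle of the shelf's inner edge (the sill). x points from the shelf into the box (pushing direction), z up. Inside: x -131 to 136, y -87 to 87 mm, hollow under the shelf too. Behind the flap a flat hood top, x 105 to 140 mm, 151 mm up
- sill (a point): middle of the loading shelf's inner edge, on its top face, 100 mm above the counter; axes as the drop box. The flat steel shelf runs from here to x = -135 mm, where it is open (no rim); its side lips are 8 mm high, 174 mm apart inside. Past the sill there is no floor, only the flap: what passes it with the flap open falls in
- flap (a joint): opening of the flap in rad: 0 closed, grows as it is pushed inward and down, stop at 1.25. Steel plate 168 wide, 111 long, 4 mm thick, blue strip near its lower edge. A spring shuts it: 1.3 N square on the lower edge starts to open it, about 5 N nearer the hinge or far open; the carton's weight does not. At 0.5 rad its lower edge hangs 36 mm beyond and 42 mm below the sill
- flap_edge (a point): middle of the flap's lower free edge, outer face; closed, 3 mm beyond the sill and 1 mm above it. From here the closed flap slopes up at 23 degrees, away from the shelf, to its hinge, between fixed 4 mm cheeks 174 mm apart that stand 4 mm above it. Moves with the flap
- flap_hinge (a point): middle of the flap's hinge axis, which runs along the box's y, 105 mm beyond and 45 mm above the sill
- carton: white tablet carton with an orange band, 44 (x) x 80 (y) x 22 mm (z), about 45 g, lying flat and loose on the loading shelf with its long side roughly along the sill. Origin at the centre of its underside. It is only to be pushed
- pill_bottle: amber pill bottle with white cap, 42 mm across and 75 mm high, standing on the counter beside the box; origin at the centre of its underside. To be left alone
- tub: white tub with blue cap, 58 mm across and 85 mm high, standing on the counter beside the box; origin at the centre of its underside. To be left alone
- vaccine_box: white box with a red band, 50 x 65 x 45 mm high, standing on the counter beside the box; origin at the centre of its underside. To be left alone
Mind the look-alikes: they are no part of the job. What is shaped like the carton but red or turquoise is not meant.

How it is judged (in metres and radians):
On the way, in this order (a step that is already met when the one before it is completed fails the run):
1. a finger has pushed the flap open while the carton is still on the shelf (value of joint flap above 0.15 rad and contact force between the fingers and flap above 0.2 N and x of carton in the frame of sill below 0 m and z of carton in the frame of sill above -0.006 m), for 0.05 s.
2. the carton has dropped below the shelf while a finger still holds the flap open (value of joint flap above 0.15 rad and contact force between the fingers and flap above 0.2 N and z of carton in the frame of sill below -0.03 m), for 0.05 s.
At the end, for the whole second after the job is handed in: The carton lies at rest inside the drop box, below the shelf (its origin less than 85 mm above the counter and within the box's walls), the flap is closed again (within 0.03 rad), and the bottle, the tub and the vaccine box stand within 10 mm of where they were (z of carton in the frame of dropbox between -0.005 and 0.085 m and x of carton in the frame of dropbox between -0.131 and 0.136 m and y of carton in the frame of dropbox between -0.087 and 0.087 m and linear speed of carton below 0.02 m/s and value of joint flap below 0.03 rad and distance of each of pill_bottle, tub, vaccine_box from where it was at the start of the episode below 0.01 m); the robot touches nothing.
It fails at once if the carton is lifted: more than 12 mm above the shelf (z of carton in the frame of sill above 0.012 m).
It fails at once if the carton is gripped or pressed hard: over 10 N from the fingers (contact force between the fingers and carton above 10 N).
It fails at once if the carton, still on the shelf, is forced against the flap (over 1.5 N) (contact force between carton and flap above 1.5 N and x of carton in the frame of sill below 0 m and z of carton in the frame of sill above -0.006 m).
It fails at once if a bystander is knocked over or pushed 25 mm or more (distance of any of pill_bottle, tub, vaccine_box from where it was at the start of the episode above 0.025 m or angle between any of pill_bottle, tub, vaccine_box's own z axis and vertical above 0.5 rad).
It also fails if it takes over 35 s, if anything falls off the work surface, if the arm or the gripper's body presses on something with over 40 N, if the wrist force passes 120 N, or if a joint passes its speed limit or range.

ROBOT

A 7-joint arm with a two-finger parallel gripper is mounted at the origin on the work surface. World frame = base frame: x ahead of the robot, y to its left, z up, the work surface at z = 0. Lengths are in mm, angles in rad, forces in N, time in s.
With the tool pointing down it reaches from about 400 to 900 mm from the base axis. Payload 5.6 kg.
Tool frame: the origin (TCP) lies midway between the tips of the shut fingers; the grasp point (between the pads) lies 19 mm behind it; x points along the fingers, y is the direction in which the jaws open and shut, and the axes are right-handed (so a half turn about x gives the same grasp; the last joint's range is limited). The gripper opens to 92 mm and grips with 3 to 60 N. Pads are 20 mm wide; open, the fingers measure 128 mm over their backs; the gripper's body (75 mm by 189 mm) begins 69 mm behind the grasp point.
Start: joints at [1.181, 0.468, -0.012, 1.603, 0.006, 1.071, -0.056], TCP at [220.887, -611.326, 180.792] pointing down, gripper open.
Joint ranges: [-2.53, 2.53], [-0.31, 2.02], [-1.57, 1.55], [0.28, 2.44], [-1.29, 4.43], [0.15, 1.84], [-2.92, 2.92]. Speed limits (rad/s): [2.57, 2.57, 3.14, 3.14, 3.14, 3.14, 3.14].

INTERFACE

Orientations are given as a rotation vector (axis times angle).
In Python, from cell import robot, grip, kin, viewer gives the robot as it stands. Calls block until the motion is done:
- robot.movep(position, orientation): joint-space move of the TCP to a pose.
- robot.servo_line(position, feed=150, rotation=None): straight line of the TCP; rotation=None keeps the orientation; feed is the mean speed in mm/s.
- robot.goto_joints(angles): joint-space move.
- grip(opening, newtons=None): opening from 0.0 (shut) to 1.0 (fully open); newtons is the grip in N (None keeps the last); returns when the fingers have stopped.
- robot.hold(seconds).
- kin.ik(position, orientation): joint angles nearest the present ones, or None.
- robot.observe(): the state.
- viewer.read_camera(name): name is "scene" or "top" or "wrist"; returns the picture (400x640x3 uint8, red, green, blue); there is no depth.
- viewer.camera_info(name): a dict with "camera_matrix" (3x3 intrinsics, pixels), "R" (3x3) and "t" (3): a world point X has camera coordinates R X + t. Camera axes: x right, y down, z forward; pixel columns grow to the right and rows downward; lengths in mm; the calibration is good to about 2 mm. A picture is of the moment at which its call begins: read the wrist's pose just before it. camera_info takes no time and is no camera call; for the wrist camera it gives the pose at the moment of the call.
A pose or a line that the arm cannot do raises robot.IKError and nothing moves.
- robot.job_done(): hands the job in, once; it reports no verdict.
Trained networks look in the newest picture that a camera, given by its name, has taken for a name from the list of things; names that differ only in an ending like _2 or _b are one class to them, and where a whole thing is asked for, a point or a joint stands for the part that bears it (a point fixed in the world has none). Each returns a list of dicts, best first, with "confidence" (0 to 1); they miss things now and then, are a little off and sometimes report something else, mostly with a low value. They report only what shows in the picture. A call takes as long as a camera call. They do not tell look-alikes from the thing itself.
- viewer.silhouettes(name, camera): "mask" (400x640 bool, what is visible of it).
- viewer.pinpoint(name, camera): "at" ([x, y, z] in mm, in the coordinates of the camera as it stood for that picture, good to about 4 mm: a listed point, or the origin of a listed thing).
The state is a dict: "t": time; "joints": joint angles; "joint_velocities": joint speeds; "joint_torque": joint torques, N m; "tcp_pos": TCP position; "tcp_rot": TCP orientation; "contact_force": force on the tool from outside, world axes, zero at the start; "wrist_torque": the same for the moment, N m; "grip_width": opening from 0.0 (shut) to 1.0 (fully open).
Only numpy, scipy, OpenCV 4.12 (cv2) and the standard library are available. Lean on these libraries where they do the work, as an engineer would, in place of code of your own. Each camera call takes 0.05 s, during which the arm holds its last target. There are 200 camera calls.

## Working session

There is one attempt and no reset: what is moved stays moved. The work goes in short steps, each a Python script; the robot and the scene stay as the last script left them, time stands still between calls to the robot, and variables do not carry over. Pictures are saved under pics/ and viewed, about 8 in all and at most 12, crops included, and the job is handed in when it is done.

```bash
ls; mkdir -p pics
python3 - <<'E'
from cell import robot,viewer
import cv2,numpy as np
for c in ["scene","top"]:
    im=viewer.read_camera(c); cv2.imwrite(f"pics/{c}0.png",im[:,:,::-1])
    inf=viewer.camera_info(c); R=np.array(inf["R"]);t=np.array(inf["t"])
    print(c,np.array(inf["camera_matrix"]).round(1).tolist(),(-R.T@t).round(0))
    for n in ["sill","flap_edge","flap_hinge","dropbox","carton","pill_bottle","tub","vaccine_box"]:
        for d in viewer.pinpoint(n,c)[:3]:
            X=R.T@(np.array(d["at"])-t); print(n,X.round(1),round(d["confidence"],2))
o=robot.observe();print(o["t"],o["tcp_pos"],o["tcp_rot"],o["grip_width"])
E
```

```text
pics
scene [[404.3, 0.0, 314.8], [0.0, 404.3, 200.8], [0.0, 0.0, 1.0]] [1129.  394.  794.]
sill [588.8 129.7  99.3] 0.76
flap_edge [589.1 134.3  96.7] 0.66
flap_edge [590.4 128.8  -4.1] 0.27
flap_hinge [693.1 122.1 146.8] 0.61
dropbox [592.  132.7  -1.8] 0.77
carton [520.1 150.3 106.8] 0.83
carton [ 3.628e+02  1.750e+02 -3.000e-01] 0.82
carton [403.4 -40.5  -0. ] 0.69
tub [582.9 -60.1  -1.4] 0.76
vaccine_box [515.9 318.4  -2.3] 0.94
top [[478.2, 0.0, 322.3], [0.0, 478.2, 201.0], [0.0, 0.0, 1.0]] [ 433.   77. 1059.]
sill [592.  131.3  99.7] 0.72
flap_edge [594.4 129.1 106.2] 0.96
flap_hinge [527.7 155.1  99.7] 0.74
flap_hinge [693.6 124.2 144.4] 0.73
dropbox [589.6 127.6   1.9] 0.97
carton [392.2 288.6  -1.7] 0.86
carton [527.3 157.  102.8] 0.78
carton [364.  176.4  -1.8] 0.74
pill_bottle [723.3 316.5   1.9] 0.62
tub [587.1 -60.9   2.7] 0.68
0.9 [ 220.93170843 -611.33253744  180.81682662] [ 2.03297841  0.3559266  -2.03293636] 1.0001121558238206
```

View pics/scene0.png

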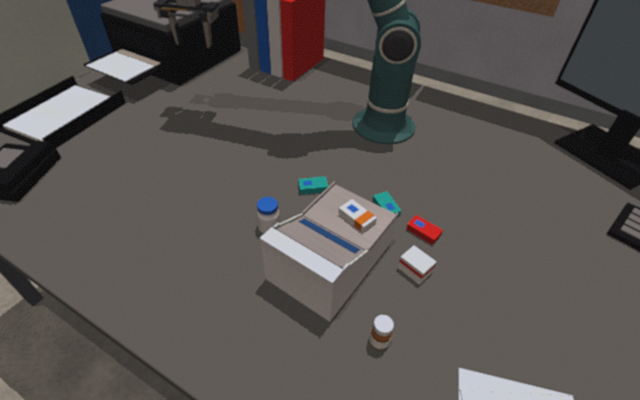

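View pics/top0.png

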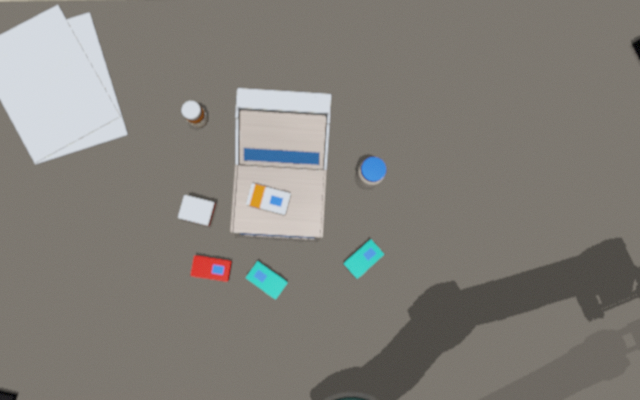

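The candidates are the white/orange carton on the shelf at top (269,199), red at (211,268), and turquoise at (267,280) and (364,258). I choose the white one. Next, a close crop to check it and get the yaw.

```bash
cat > h.py <<'E'
import numpy as np,cv2
from cell import robot,viewer
def ray(c,uv,z):
    i=viewer.camera_info(c);R=np.array(i["R"]);t=np.array(i["t"]);C=-R.T@t
    d=R.T@np.linalg.inv(np.array(i["camera_matrix"]))@[uv[0],uv[1],1.]
    return C+d*(z-C[2])/d[2]
def pts(c,n):
    i=viewer.camera_info(c);R=np.array(i["R"]);t=np.array(i["t"])
    return [(R.T@(np.array(d["at"])-t),d["confidence"]) for d in viewer.pinpoint(n,c)]
E
python3 - <<'E'
from h import *
P={}
for k in range(4):
  for c in["top","scene"]:
    im=viewer.read_camera(c)
    for n,ref in dict(sill=(590,130,100),flap_edge=(590,130,101),flap_hinge=(693,123,145),dropbox=(590,130,0),carton=(524,154,100)).items():
        for X,cf in pts(c,n):
            if np.linalg.norm(X-ref)<15: P.setdefault(n,[]).append(X)
for n in P: print(n,len(P[n]),np.median(P[n],0).round(1),np.std(P[n],0).round(1))
im=viewer.read_camera("top")
cv2.imwrite("pics/crop.png",cv2.resize(im[85:245,180:400,::-1],None,fx=3.6,fy=3.6,interpolation=cv2.INTER_CUBIC))
for d in viewer.silhouettes("carton","top"):
    m=d["mask"].astype(np.uint8); r=cv2.minAreaRect(cv2.findNonZero(m)); b=cv2.boxPoints(r)
    print(d["confidence"],r,[ray("top",p,118)[:2].round(0).tolist() for p in b])
for d in viewer.silhouettes("dropbox","top")[:1]:
    r=cv2.minAreaRect(cv2.findNonZero(d["mask"].astype(np.uint8)));print(r)
E
```

```text
sill 8 [590.9 130.7 100.6] [2.2 1.2 2. ]
flap_edge 8 [592.7 131.1  99.7] [3.  2.8 2.2]
flap_hinge 8 [691.2 123.9 144.8] [1.3 1.8 2.2]
dropbox 8 [590.9 128.6  -1.4] [1.3 3.3 1.5]
carton 7 [524.7 155.8 101.6] [1.5 1.9 2.1]
0.72 ((268.21923828125, 198.19613647460938), (41.572547912597656, 24.29450225830078), 15.255120277404785) [[516.0, 201.0], [563.0, 187.0], [539.0, 109.0], [493.0, 122.0]]
0.71 ((266.43243408203125, 278.9053955078125), (37.93707275390625, 22.27700424194336), 36.02737045288086) [[375.0, 203.0], [409.0, 177.0], [365.0, 118.0], [331.0, 144.0]]
0.64 ((362.9823303222656, 257.7655029296875), (21.824724197387695, 36.21775436401367), 48.8140754699707) [[400.0, 12.0], [445.0, -43.0], [412.0, -70.0], [367.0, -15.0]]
0.21 ((281.3463134765625, 137.4591522216797), (85.83251953125, 55.89094924926758), 3.5763344764709473) [[600.0, 216.0], [713.0, 208.0], [699.0, 36.0], [585.0, 46.0]]
```

View pics/crop.png

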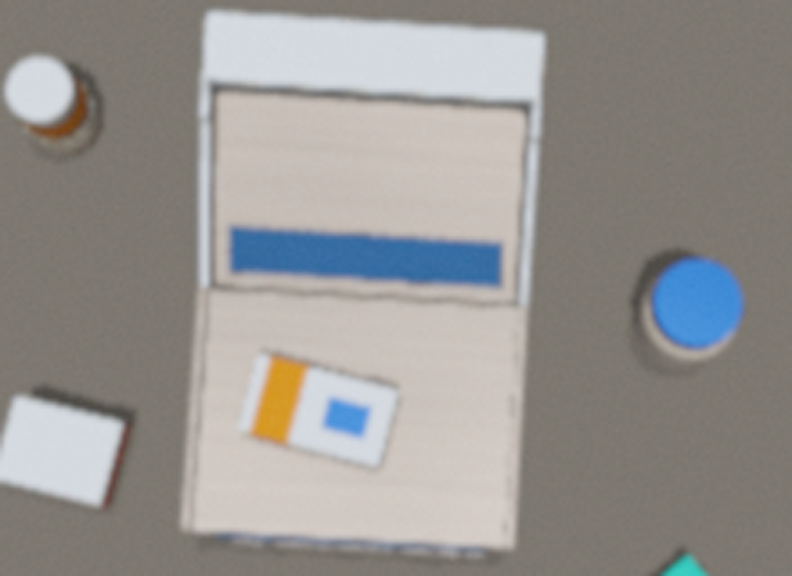

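The crop confirms the white carton with the orange band (crop ~(320,410)), about 11° yawed to the sill. The sill line runs from (205,288) to (525,305) in the crop. Jaws go along box x: the leading finger pushes the flap and the trailing finger sits behind the carton.

```bash
cat >> h.py <<'E'
from scipy.spatial.transform import Rotation as Ro
from cell import grip,kin
S=np.array([591.,130.7,100.5]);yaw=np.radians(-4.2)
ex=np.array([np.cos(yaw),np.sin(yaw),0]);ey=np.array([-np.sin(yaw),np.cos(yaw),0])
W=lambda x,y,z:(S+x*ex+y*ey+[0,0,z])
def rot(s):
    a=np.array([0,0,-1.]);b=s*ex
    return Ro.from_matrix(np.c_[a,b,np.cross(a,b)]).as_rotvec()
E
python3 - <<'E'
from h import *
def pix(u,v): return 180+u/3.6,85+v/3.6
for a,b,z in [((207,12),(545,33),151),((205,288),(525,305),102),((262,352),(398,385),122),((245,435),(380,467),122)]:
    A=ray("top",pix(*a),z);B=ray("top",pix(*b),z);d=A-B
    print(A.round(1),B.round(1),"len",np.linalg.norm(d).round(1),"yaw",np.degrees(np.arctan2(-d[0],d[1])).round(1))
j0=np.array(robot.observe()["joints"])
best=None
for s in(1,-1):
    q=kin.ik(W(-58,17,120),rot(s)); print(s,None if q is None else np.round(q,2))
    if q is not None and (best is None or abs(np.array(q)-j0).max()<best[0]): best=(abs(np.array(q)-j0).max(),s)
s=best[1];print(s)
robot.movep(W(-58,17,140),rot(s)); grip(0.85)
o=robot.observe();print(o["t"],o["tcp_pos"],o["grip_width"],o["contact_force"])
for c in["scene","wrist"]:
    cv2.imwrite(f"pics/{c}1.png",viewer.read_camera(c)[:,:,::-1])
E
```

```text
[740.  207.9 151. ] [725.1  25.8 151. ] len 182.7 yaw -4.7
[597.9 217.8 102. ] [584.3  38.8 102. ] len 179.5 yaw -4.4
[558.4 184.2 122. ] [538.5 110.3 122. ] len 76.5 yaw -15.1
[513.1 194.  122. ] [493.8 121.  122. ] len 75.5 yaw -14.8
1 [ 0.4   0.44 -0.95  1.75  0.39  1.15 -0.74]
-1 [ 0.58  0.64 -1.31  1.74  0.65  1.28  2.18]
1
6.7583 [534.39972457 151.8256077  240.47896718] 0.8495987769857066 [-0.6983601  -0.47717399 -0.60043079]
```

```bash
sed -i 's/-4.2/-4.5/' h.py
python3 - <<'E'
from h import *
print(robot.observe()["t"])
robot.servo_line(W(-58,15,40),feed=150,rotation=rot(1))
robot.servo_line(W(-58,15,12),feed=40)
o=robot.observe();print(o["t"],o["tcp_pos"],o["contact_force"])
a=viewer.read_camera("scene")[150:320,220:460,::-1];b=viewer.read_camera("wrist")[:,:,::-1]
a=cv2.resize(a,(640,453),interpolation=cv2.INTER_CUBIC)
cv2.imwrite("pics/s2.png",a);cv2.imwrite("pics/w2.png",b)
E
```

```text
6.8583
8.525 [534.47822769 150.37066396 112.617089  ] [-0.66552283 -0.00405296  0.92020636]
```

View pics/s2.png

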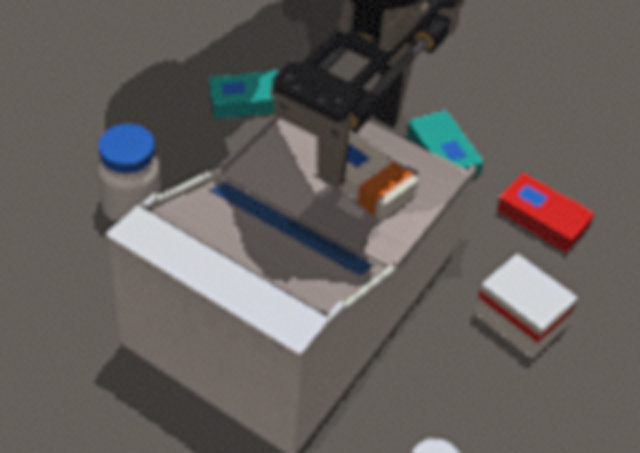

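View pics/w2.png

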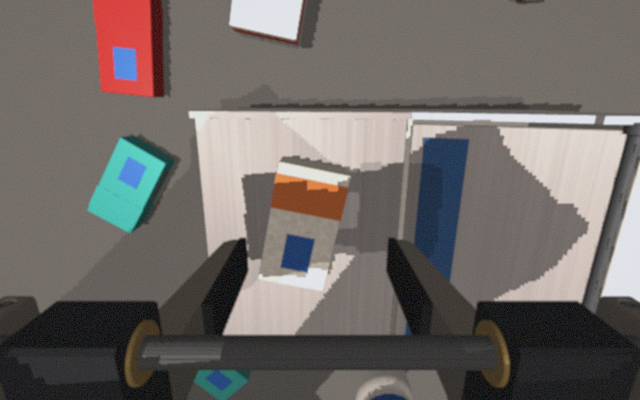

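Run:
```python
from h import *
def proj(c,X):
    i=viewer.camera_info(c);p=np.array(i["camera_matrix"])@(np.array(i["R"])@X+np.array(i["t"]));return p[:2]/p[2]
o=robot.observe();T=np.array(o["tcp_pos"])
i=viewer.camera_info("wrist");print("cam",(-np.array(i["R"]).T@np.array(i["t"])).round(0))
for n,X in [("tipL",T+39*ex),("tipT",T-39*ex),("tipL-y",T+39*ex-10*ey),("tipT+y",T-39*ex+10*ey)]: print(n,proj("wrist",X).round(0))
# carton top corners from wrist picture
C=[ray("wrist",p,122.5) for p in [(279,160),(350,179),(326,291),(260,278)]]
B=[[(c-S)@ex,(c-S)@ey] for c in C];print(np.round(B,1),np.mean(B,0).round(1))
for p,z in [((196,112),108),((410,112),108)]:
    c=ray("wrist",p,z);print(((c-S)@ex).round(1),((c-S)@ey).round(1))
```

```text
cam [540. 233. 317.]
tipL [377. 232.]
tipT [259. 232.]
tipL-y [376. 246.]
tipT+y [258. 218.]
[[-80.6  64.7]
 [-38.6  53.3]
 [-52.3 -22.9]
 [-95.7 -13.2]] [-66.8  20.5]
-131.7 91.6
-1.9 91.5
```

Run:
```python
from h import *
from scipy.optimize import least_squares
def proj(c,X):
    i=viewer.camera_info(c);p=np.array(i["camera_matrix"])@(np.array(i["R"])@X+np.array(i["t"]));return p[:2]/p[2]
T=np.array(robot.observe()["tcp_pos"])
for dy in (0,10):
    for dz in (0,5,10,15,20,25):
        print(dy,dz,[proj("wrist",T+s*h*ex+dy*ey+[0,0,dz]).round(0).tolist() for s,h in((-1,39),(1,39),(-1,57))])
b=cv2.imread("pics/w2.png")[140:330,190:450];cv2.imwrite("pics/w2c.png",cv2.resize(b,None,fx=3,fy=3,interpolation=cv2.INTER_CUBIC))
```

```text
0 0 [[259.0, 232.0], [377.0, 232.0], [231.0, 232.0]]
0 5 [[257.0, 235.0], [378.0, 235.0], [229.0, 235.0]]
0 10 [[256.0, 238.0], [380.0, 238.0], [227.0, 238.0]]
0 15 [[255.0, 241.0], [381.0, 241.0], [225.0, 241.0]]
0 20 [[253.0, 245.0], [383.0, 245.0], [223.0, 245.0]]
0 25 [[252.0, 248.0], [384.0, 248.0], [221.0, 248.0]]
10 0 [[258.0, 218.0], [378.0, 218.0], [230.0, 218.0]]
10 5 [[257.0, 221.0], [379.0, 221.0], [228.0, 221.0]]
10 10 [[255.0, 223.0], [381.0, 223.0], [226.0, 223.0]]
10 15 [[254.0, 226.0], [382.0, 226.0], [224.0, 226.0]]
10 20 [[252.0, 229.0], [384.0, 229.0], [222.0, 229.0]]
10 25 [[251.0, 232.0], [385.0, 232.0], [219.0, 232.0]]
```

View pics/w2c.png

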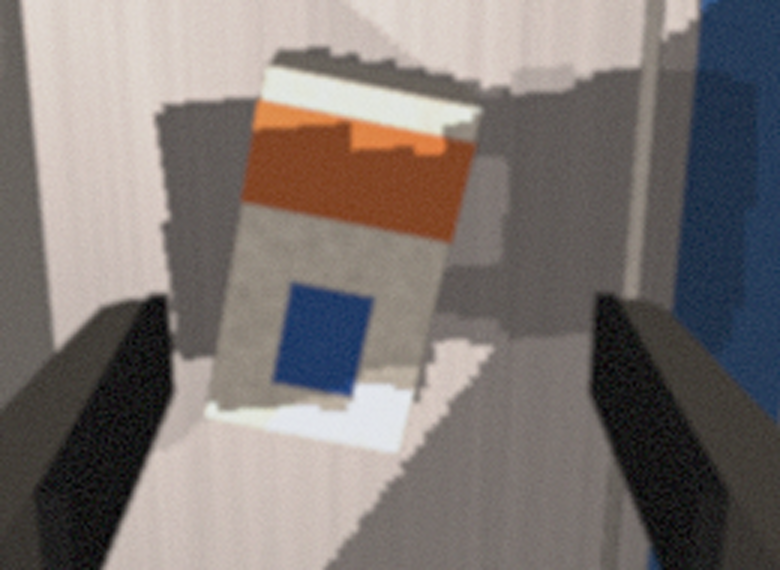

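Run:
```python
from h import *
def proj(c,X):
    i=viewer.camera_info(c);p=np.array(i["camera_matrix"])@(np.array(i["R"])@X+np.array(i["t"]));return p[:2]/p[2]
T=np.array(robot.observe()["tcp_pos"])
for dz in (0,10,20,30,40):
    q=[(proj("scene",T+57*ex+dy*ey+[0,0,dz])-[220,150])/.375 for dy in(-10,10)]
    r=[proj("wrist",T+s*39*ex+dy*ey+[0,0,dz]).round(0).tolist() for s in(-1,1) for dy in (-10,10)]
    print(dz,np.round(q).tolist(),r)
b=cv2.imread("pics/s2.png")[60:260,220:460];cv2.imwrite("pics/s2c.png",cv2.resize(b,None,fx=3,fy=3,interpolation=cv2.INTER_CUBIC))
```

```text
0 [[309.0, 211.0], [329.0, 222.0]] [[259.0, 246.0], [258.0, 218.0], [376.0, 246.0], [378.0, 218.0]]
10 [[309.0, 203.0], [329.0, 214.0]] [[257.0, 253.0], [255.0, 223.0], [379.0, 253.0], [381.0, 223.0]]
20 [[310.0, 195.0], [330.0, 206.0]] [[254.0, 260.0], [252.0, 229.0], [382.0, 260.0], [384.0, 229.0]]
30 [[311.0, 186.0], [331.0, 197.0]] [[251.0, 268.0], [249.0, 236.0], [385.0, 268.0], [387.0, 236.0]]
40 [[311.0, 178.0], [332.0, 189.0]] [[247.0, 276.0], [245.0, 243.0], [389.0, 276.0], [391.0, 243.0]]
```

View pics/s2c.png

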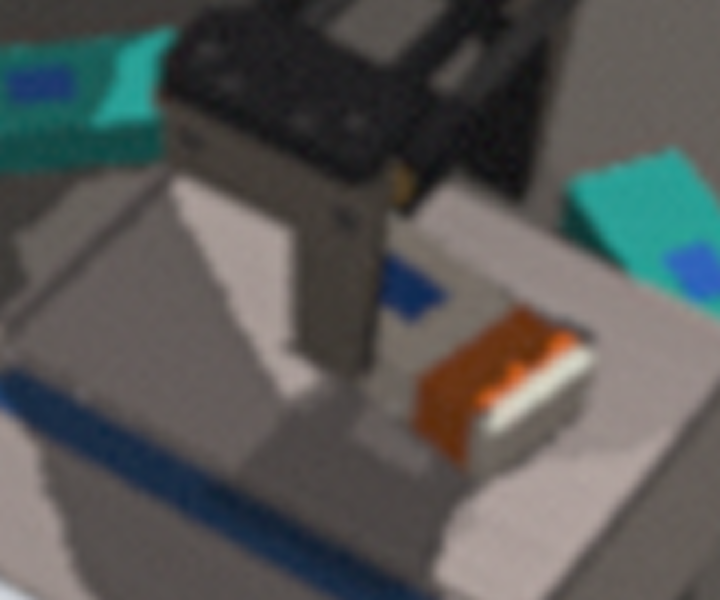

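The images put the open fingertips about 30 mm above the TCP, because the fingers retract as the jaws open. I'll lower in guarded steps until the tips touch the shelf, then back off.

Run:
```python
from h import *
robot.servo_line(W(-61,15,-5),feed=60)
f0=np.array(robot.observe()["contact_force"]);print(f0)
z=-5
while z>-38:
    z-=3; robot.servo_line(W(-61,15,z),feed=25)
    o=robot.observe();f=np.array(o["contact_force"])-f0
    print(z,round(o["tcp_pos"][2]-S[2],1),f.round(2),round(o["t"],2))
    if np.linalg.norm(f)>2.5: break
cv2.imwrite("pics/w3.png",viewer.read_camera("wrist")[:,:,::-1])
b=viewer.read_camera("scene")[150:320,220:460,::-1]
cv2.imwrite("pics/s3.png",cv2.resize(b,(640,453),interpolation=cv2.INTER_CUBIC))
```

```text
[ 0.69904013  0.05399379 -0.13307981]
-8 -8.0 [-1.1   0.4   0.33] 9.33
-11 -11.1 [-0.27  0.33 -0.6 ] 9.6
-14 -14.2 [-0.93  0.64 -0.13] 9.87
-17 -17.2 [-0.41  0.36 -0.55] 10.13
-20 -20.2 [-1.35  0.76  0.19] 10.4
-23 -23.2 [-0.68  0.55  0.81] 10.67
-26 -26.2 [-0.02 -0.06 -0.02] 10.93
-29 -29.2 [-0.41 -0.11  0.12] 11.2
-32 -32.2 [-0.6  -0.31  0.53] 11.47
-35 -33.9 [-1.95 -1.07  9.58] 11.73
```

View pics/s3.png

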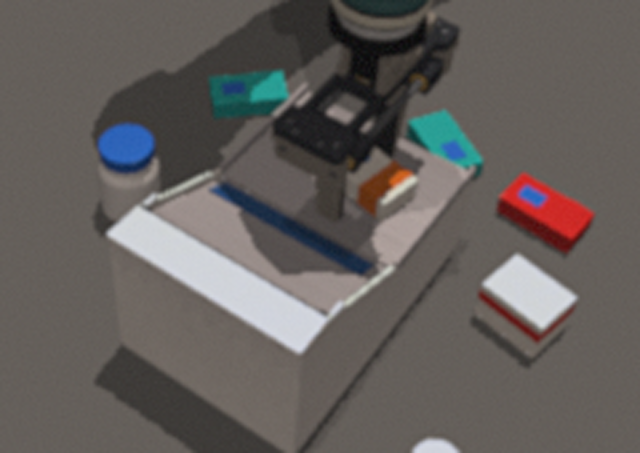

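View pics/w3.png

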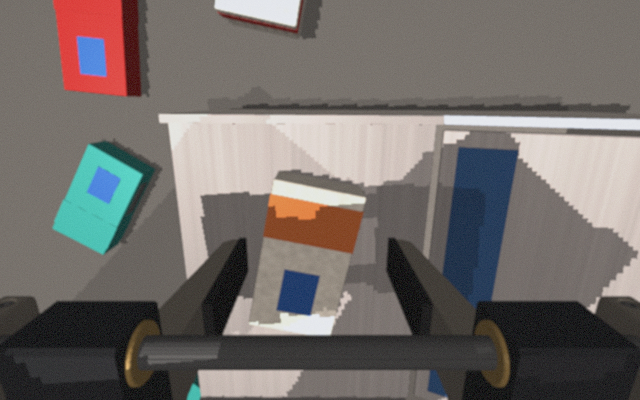

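Run:
```python
from h import *
robot.servo_line(W(-61,15,-25),feed=30)
f0=np.array(robot.observe()["contact_force"]);print(f0)
for x in range(-51,-5,8):
    robot.servo_line(W(x,15,-25),feed=45)
    o=robot.observe();f=np.array(o["contact_force"])-f0
    print(x,(f@ex).round(2),f.round(2),round(o["t"],2))
    if np.linalg.norm(f)>12: break
a=viewer.read_camera("wrist")[:,:,::-1]
b=viewer.read_camera("scene")[150:320,220:460,::-1]
cv2.imwrite("pics/w4.png",np.hstack([a[60:380,100:520],cv2.resize(b,(380,320))]))
```

```text
[-0.99553509  0.04457197 -0.92281459]
-51 0.76 [0.78 0.15 0.59] 12.69
-43 1.3 [1.32 0.18 1.16] 13.02
-35 1.24 [1.34 1.22 0.45] 13.34
-27 0.87 [0.91 0.47 2.09] 13.67
-19 0.84 [ 0.77 -0.85  2.64] 13.99
-11 0.63 [ 0.55 -1.05  2.48] 14.32
```

View pics/w4.png

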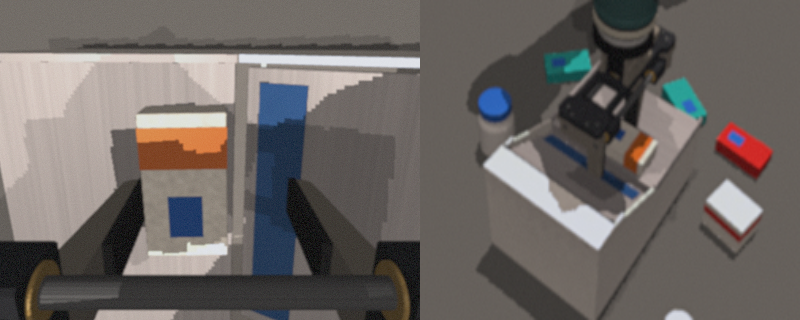

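Carton is square against the trailing pad and the leading finger is pushing the flap. Continuing.

Run:
```python
from h import *
f0=np.array([-.995,.045,-.92])
def go(x):
    robot.servo_line(W(x,15,-25),feed=35)
    o=robot.observe();f=np.array(o["contact_force"])-f0
    print(x,f.round(2),round(o["t"],2)); return np.linalg.norm(f)<15
for x in (-3,5):
    if not go(x): raise SystemExit
robot.hold(0.2)
for x in (13,20,26,32,38):
    if not go(x): break
robot.hold(0.5)
a=viewer.read_camera("wrist")[:,:,::-1]
b=viewer.read_camera("scene")[150:320,220:460,::-1]
cv2.imwrite("pics/w5.png",np.hstack([a[60:380,100:520],cv2.resize(b,(380,320))]))
print(robot.observe()["t"])
```

```text
-3 [0.12 0.4  1.82] 14.79
5 [-1.72  0.23  2.  ] 15.17
13 [-1.84 -1.06  2.09] 15.74
20 [-4.14  0.07  2.67] 16.09
26 [-3.34  0.26  2.29] 16.42
32 [-6.49  0.04  0.96] 16.74
38 [-5.98  0.83  0.48] 17.07
17.6667
```

View pics/w5.png

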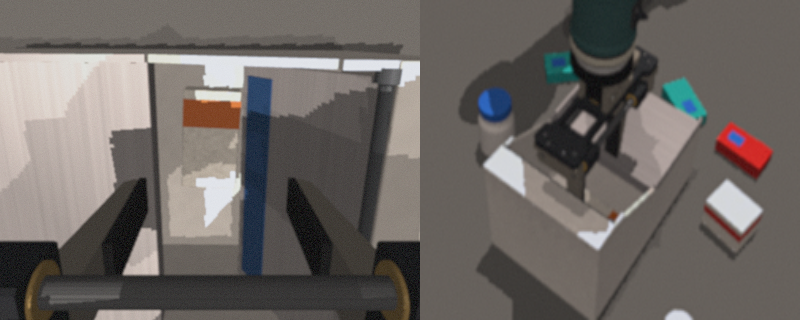

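The carton is in the gap between sill and flap, and its small apparent size (~95 px against ~142 before) puts it on the box floor. Withdraw along the same path.

Run:
```python
from h import *
robot.servo_line(W(-30,15,-25),feed=70)
robot.servo_line(W(-61,15,-20),feed=80)
robot.servo_line(W(-61,15,130),feed=130)
robot.hold(0.5)
o=robot.observe();print(o["t"],o["contact_force"])
a=viewer.read_camera("top")[85:245,180:400,::-1]
for n in["flap_edge","carton","tub","vaccine_box","pill_bottle"]: print(n,[(X.round(0).tolist(),round(c,2)) for X,c in pts("top",n)[:3]])
b=viewer.read_camera("scene")[150:350,220:460,::-1]
for n in["flap_edge","carton","tub","vaccine_box","pill_bottle"]: print(n,[(X.round(0).tolist(),round(c,2)) for X,c in pts("scene",n)[:4]])
cv2.imwrite("pics/f.png",np.hstack([cv2.resize(a,(440,320)),cv2.resize(b,(360,320))]))
```

```text
21.1333 [-0.65159228  0.29871235  0.70084627]
flap_edge []
carton [([359.0, 173.0, -5.0], 0.93), ([393.0, 288.0, 1.0], 0.76), ([512.0, 311.0, -2.0], 0.21)]
tub [([587.0, -58.0, 1.0], 0.72)]
vaccine_box [([512.0, 310.0, 3.0], 0.82)]
pill_bottle [([725.0, 316.0, -1.0], 0.73)]
flap_edge [([588.0, 134.0, 98.0], 0.92)]
carton [([392.0, 291.0, -3.0], 0.69), ([364.0, 179.0, 2.0], 0.55)]
tub [([583.0, -59.0, -2.0], 0.57)]
vaccine_box [([513.0, 318.0, -4.0], 0.73)]
pill_bottle [([721.0, 315.0, -1.0], 0.63)]
```

View pics/f.png

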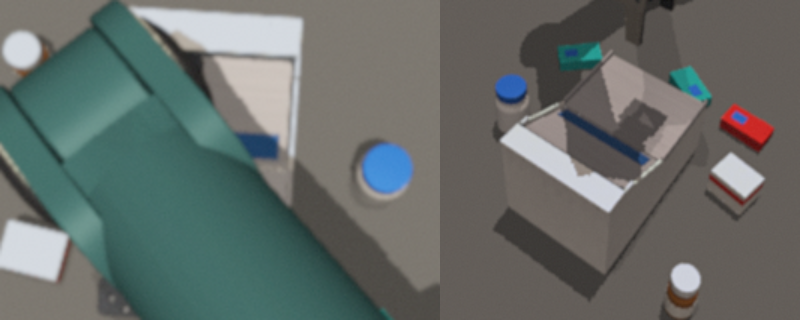

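The shelf is empty, the flap is closed (edge measured at (588,134,98), which matches its closed position), the bystanders haven't moved and nothing touches the arm. Handing in.

Run:
```python
from cell import robot
robot.job_done();print(robot.observe()["t"])
```

```text
the job is handed in; nothing more can be done
the job is handed in; nothing more can be done
```

I pushed the carton into the drop box with one finger while the other held the flap open. I then withdrew so the flap closed, and handed the job in at about 21 s of the 35 s allowed. No verdict is reported.

**How it went:** I set the jaws along the pushing direction. The leading finger opened the flap while the trailing finger squared up the carton, which lay about 11° askew, and pushed it over the sill. The change in wrist force during the push stayed under about 7 N. That reading does not separate flap from carton contact, and the flap angle was only worked out from finger position.

**Last checks:**
- **Carton:** The shelf is empty. Before I withdrew, the wrist picture showed the carton at about box-floor depth with the flap held open. Its resting place could not be seen once the flap closed.
- **Flap:** Its lower edge measured (588, 134, 98) mm, within the network's error of the closed position. The top camera could not confirm this because the arm blocked its view.
- **Bottle, tub and vaccine box:** All three were found within a few millimetres of where they started. The bottle's first sighting came from the top camera only. For the vaccine box, the two cameras disagreed by about 8 mm in y, but each reading was steady or within its error.
- **Robot:** It hung clear above the box, with only about 1 N of sensor noise.

**One surprise:** With the jaws open, the fingertips sit about 33 mm behind the TCP. I saw this in the pictures and confirmed it with a light touch on the shelf (about 10 N) before pushing.

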